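Line up the condiments by height on the pad board

ROBOT

A 6-joint arm with a two-finger parallel gripper is mounted at the origin on a cart in front of the work surface, level with it; the furniture and walls round the work are solid. World frame = base frame: x ahead of the robot, y to its left, z up, the work surface at z = 0. Lengths are in m, angles in degrees, forces in N, time in s.
With the tool pointing down it reaches from about 0.375 to 0.9 m from the base axis. Payload 3.1 kg.
Tool frame: the origin (TCP) lies midway between the tips of the shut fingers; the grasp point (between the pads) lies 19 mm behind it; z points along the fingers, y is the line along which they close (so a half turn about z gives the same grasp; the last joint's range is limited). The gripper opens to 87 mm and grips with 3 to 60 N. Pads are 19 mm wide; open, the fingers measure 117 mm over their backs; the gripper's body (75 mm by 190 mm) begins 51 mm behind the grasp point.
Start: joints at [65.46, 30.224, 82.088, -0, 67.689, -10.227], TCP at [0.154, 0.606, 0.223] pointing down, gripper open.
Joint ranges: [-176.69, 176.69], [-43.24, 126.21], [12.49, 139.97], [-82, 262], [0, 151.66], [-163.58, 163.58]. Speed limits (degrees/s): [159.86, 159.86, 180, 180, 180, 180].

INTERFACE

Orientations are given as a 3x3 rotation matrix whose columns are the frame's x, y, z axes.
In Python, from rig import bot, vision, job gives the robot as it stands (bot), with the cameras (vision) and the job (job).
- The arm moves only by the tool shift_gripper, called after ">>>" as name(argument=value, ...) on one line, values as JSON. Schema: {"type":"object","properties":{"offsets":{"type":"object","properties":{"motion":{"type":"array","items":{"type":"array","items":{"type":"number"},"minItems":7,"maxItems":7},"minItems":1,"maxItems":20}},"additionalProperties":false,"required":["motion"]},"only":{"type":"string"},"quiet":{"type":"boolean"},"lines":{"type":"string"}},"required":["offsets"],"additionalProperties":false}. offsets is an object whose key "motion" holds a list of rows, 1 to 20 of them, each of 7 numbers: dx, dy, dz in parts of the range, where 1.0 means 1 m, then a rotation vector rx, ry, rz in fractions of the full range, 1 being 90 degrees, then the opening from 0.0 (shut) to 1.0 (fully open); each row is the pose to reach, as a shift and turn from the pose commanded when the call began, along the tool's axes at that moment; what a row does not reach only later rows make up. A row lasts 1/10 s, in which the tool goes at most 0.05 m and 8.59 degrees, less where a joint would pass 70% of its speed; a pose out of reach is approached as far as the arm can. The fingers move at their own pace and stop on an object; the grip force is fixed at half the most. Time passes only in rows, so rows that do not move let the fingers close. The tool returns the time, the measured TCP pose, the force, the opening and the grip force at its end. only (a regular expression) keeps the lines of the reply that match it, lines (a string "A,B") keeps lines A to B, and quiet returns only ok. Shift and turn numbers lie between -1 and 1, and a call with a number outside is refused. Input that does not fit is refused with a message, and nothing moves.
- bot.read_state(): the state, without advancing time (a new reading comes with each control period).
- vision.capture(name): name is "scene" or "top"; returns a dict with "color" (384x512x3 uint8, red, green, blue), "K" (3x3 intrinsics, pixels), "view" (4x4, takes a point from world to camera coordinates). Camera axes: x right, y up, looking along -z (the intrinsics and any distortion apply to the point x, -y, -z); pixel columns grow to the right and rows downward; lengths in m; the calibration is good to about 2 mm. A picture is of the moment at which its call begins. There is no depth.
- job.hand_in(): hands the job in; it is judged then, once.
The state is a dict: "time_s": time; "joint_positions": joint angles; "qvel": joint speeds; "tau": joint torques, N m; "position": TCP position; "tcp_rot": TCP orientation; "force": force on the tool from outside, world axes, zero at the start; "moment": the same for the moment, N m; "opening": opening from 0.0 (shut) to 1.0 (fully open); "grasp_force": force on a finger pad.
Only numpy, scipy, OpenCV 4.12 (cv2) and the standard library are available. Lean on these libraries where they do the work, as an engineer would, in place of code of your own. Each camera call takes 0.05 s, during which the arm holds its last target. There are 200 camera calls.

TASK

Take the pepper mill, the salt mill, the spice jar and the honey jar that stand on the left and stand them upright on the four cork pads of the low dark wooden board, one centred on each pad, in falling order of height: the tallest on the pad next to the brass ball at one end of the board, the shortest on the pad farthest from it. Do not shift the glass tumbler that stands behind the board.

Things in the scene. Friction and masses are not known exactly. Their poses are not given: they have to be found in the camera images.
- pepper_mill: dark brown turned-wood pepper mill with a small metal button on top, the tallest: 170 mm high, at most 58 mm across at the foot; its knob-shaped head, 48 mm across at the widest, reaches from 123 to 159 mm above the underside. About 0.18 kg. Head fixed. Starts upright, one of a loose group of four on the left of the worktop, some 110 mm apart. Origin: centre of the underside; z up.
- salt_mill: light wood salt mill of the same shape, 140 mm high, at most 58 mm across at the foot; its knob-shaped head, 50 mm across at the widest, reaches from 102 to 129 mm above the underside. About 0.18 kg. Head fixed. Starts upright, one of a loose group of four on the left of the worktop, some 110 mm apart. Origin: centre of the underside; z up.
- spice_jar: slim clear glass spice jar with a dark cap, a plain upright cylinder 41 mm across and 105 mm high. About 0.11 kg. Cap is fixed. Starts upright, one of a loose group of four on the left of the worktop, some 110 mm apart. Origin: centre of the underside; z up.
- honey_jar: squat clear glass jar of honey with a white lid, the shortest: 85 mm high, 57 by 59 mm across. About 0.21 kg. Lid is fixed. Starts upright, one of a loose group of four on the left of the worktop, some 110 mm apart. Origin: centre of the underside; z up.
- pad_1: round cork pad, 78 mm across, the leftmost (+y) of four in a straight row, 85 mm apart, let into a dark wooden board (100 x 405 x 14 mm, fixed to the worktop) that lies crosswise, right of the loose things, turned up to 0.15 rad. Origin: the pad's centre, 8 mm below its upper face, which is 17 mm above the worktop; y along the board to the left, z up.
- pad_2: round cork pad, 78 mm across, second from the left of four in a straight row, 85 mm apart, let into a dark wooden board (100 x 405 x 14 mm, fixed to the worktop) that lies crosswise, right of the loose things, turned up to 0.15 rad. Origin: the pad's centre, 8 mm below its upper face, which is 17 mm above the worktop; y along the board to the left, z up.
- pad_3: round cork pad, 78 mm across, third from the left of four in a straight row, 85 mm apart, let into a dark wooden board (100 x 405 x 14 mm, fixed to the worktop) that lies crosswise, right of the loose things, turned up to 0.15 rad. Origin: the pad's centre, 8 mm below its upper face, which is 17 mm above the worktop; y along the board to the left, z up.
- pad_4: round cork pad, 78 mm across, the rightmost (-y) of four in a straight row, 85 mm apart, let into a dark wooden board (100 x 405 x 14 mm, fixed to the worktop) that lies crosswise, right of the loose things, turned up to 0.15 rad. Origin: the pad's centre, 8 mm below its upper face, which is 17 mm above the worktop; y along the board to the left, z up.
- ball_knob: brass ball 24 mm across on a short stem, 38 mm high, fixed on the board at one of its two ends, 57 mm beyond the centre of the last pad (the other end has only a small flat brass stud). It may be at the left or the right end. Origin: centre of its foot on the board's top, 14 mm above the worktop; the ball's centre is 26 mm higher.
- tumbler: clear cut-glass tumbler, 69 mm across and 88 mm high, standing loose on the worktop behind the board; a bystander to be left where it is. Above it wall cabinets overhang the back of the worktop from x = 0.60 m, 0.49 m up: keep the wrist clear of them. Origin: centre of its underside; z up.

How it is judged (in metres and radians):
At the end, for the whole second after the job is handed in: Pepper mill, salt mill, spice jar and honey jar stand in this order from the brass-ball end, one on each pad, each within 12 mm of its pad's centre (horizontally), upright within 0.1 rad, standing on the pad (underside 13 to 22 mm above the worktop), released and at rest (((horizontal distance between pepper_mill and pad_1 below 0.012 m and horizontal distance between salt_mill and pad_2 below 0.012 m and horizontal distance between spice_jar and pad_3 below 0.012 m and horizontal distance between honey_jar and pad_4 below 0.012 m and horizontal distance between ball_knob and pad_1 below 0.1 m) or (horizontal distance between pepper_mill and pad_4 below 0.012 m and horizontal distance between salt_mill and pad_3 below 0.012 m and horizontal distance between spice_jar and pad_2 below 0.012 m and horizontal distance between honey_jar and pad_1 below 0.012 m and horizontal distance between ball_knob and pad_4 below 0.1 m)) and angle between each of pepper_mill, salt_mill, spice_jar, honey_jar's own z axis and vertical below 0.1 rad and height (world z) of pepper_mill between 0.013 and 0.022 m and linear speed of each of pepper_mill, salt_mill, spice_jar, honey_jar below 0.02 m/s and contact force between each of pepper_mill, salt_mill, spice_jar, honey_jar and the fingers below 0.2 N and height (world z) of salt_mill between 0.013 and 0.022 m and height (world z) of spice_jar between 0.013 and 0.022 m and height (world z) of honey_jar between 0.013 and 0.022 m); the robot touches nothing.
It fails at once if the glass tumbler is shifted by more than 30 mm (distance of tumbler from where it was at the start of the episode above 0.03 m).
It also fails if it takes over 120 s, if anything falls off the work surface, if the arm or the gripper's body presses on something with over 40 N, if the wrist force passes 120 N, or if a joint passes its speed limit or range.

## Working session

There is one attempt and no reset: what is moved stays moved. The work goes in short steps, Python scripts to look and compute and a tool call to move; the robot and the scene stay as the last step left them, time stands still between calls to the robot, and variables do not carry over. Pictures are saved under pics/ and viewed, at most 14 in all, crops included, and the job is handed in when it is done.

```bash
ls; mkdir -p pics; python3 - <<'E'
from rig import bot, vision, job
import cv2, numpy as np
s=bot.read_state(); print(s['time_s'],s['position'],np.round(s['tcp_rot'],3),s['opening'])
for n in ('scene','top'):
    c=vision.capture(n); cv2.imwrite(f'pics/{n}0.png',c['color'][:,:,::-1]); print({k:np.round(v,4).tolist() for k,v in c.items() if k!='color'})
E
```

```text
pics
rig.py
0.0 [0.15417094 0.6049373  0.22156645] [[-0.969  0.247 -0.001]
 [ 0.247  0.969 -0.002]
 [ 0.    -0.002 -1.   ]] 1.0005110101286827
{'K': [[491.9542, 0.0, 244.4352], [0.0, 491.9542, 189.1292], [0.0, 0.0, 1.0]], 'view': [[0.4797, -0.8774, -0.0098, -0.2583], [0.6134, 0.3274, 0.7187, -0.3578], [-0.6273, -0.3508, 0.6953, -1.1655], [0.0, 0.0, 0.0, 1.0]]}
{'K': [[389.0115, 0.0, 250.8663], [0.0, 389.0115, 195.3006], [0.0, 0.0, 1.0]], 'view': [[-0.0252, -0.9997, 0.001, 0.0473], [0.9956, -0.025, 0.0906, -0.5416], [-0.0905, 0.0033, 0.9959, -1.0773], [0.0, 0.0, 0.0, 1.0]]}
```

View pics/scene0.png

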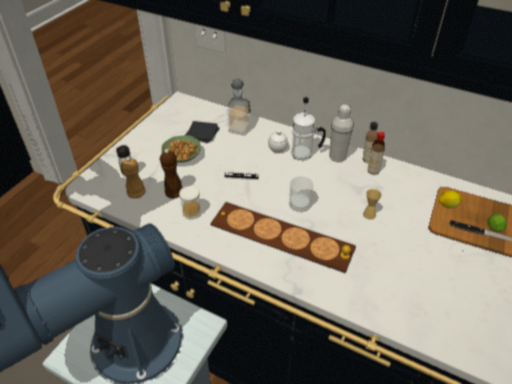

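View pics/top0.png

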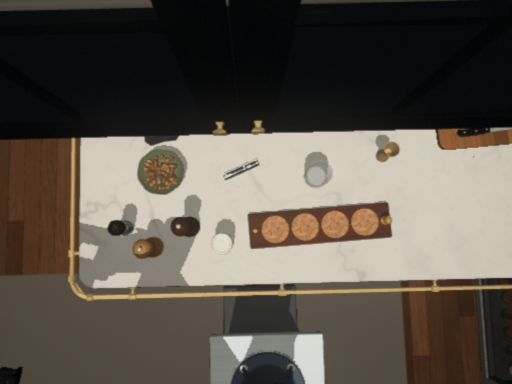

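The scene view shows the four objects at left: spice jar (123,155), salt mill (133,180), pepper mill (171,175) and honey (190,202). The board's brass ball is on the right at (346,250), and the tumbler is at (301,193). In the top view they sit at (117,228), (143,248), (183,227) and (222,243), with pads at (275..365, 222..229) and the ball at (387,220).

So pepper goes to pad_4, salt to pad_3, spice to pad_2 and honey to pad_1.

```bash
python3 - <<'E'
import cv2,numpy as np
a=cv2.imread('pics/top0.png')[200:275,95:245]; b=cv2.imread('pics/scene0.png')[135:225,105:215]
a=cv2.resize(a,None,fx=5,fy=5,interpolation=cv2.INTER_CUBIC)
b=cv2.resize(b,None,fx=6,fy=6,interpolation=cv2.INTER_CUBIC)
cv2.imwrite('pics/ca.png',a);cv2.imwrite('pics/cb.png',b)
E
```

```text
(no output)
```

View pics/ca.png

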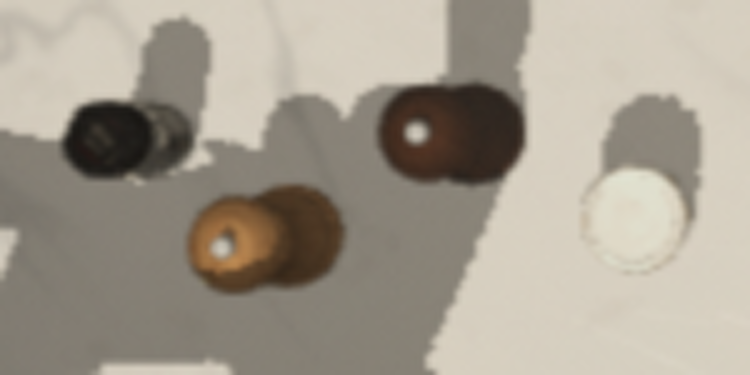

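View pics/cb.png

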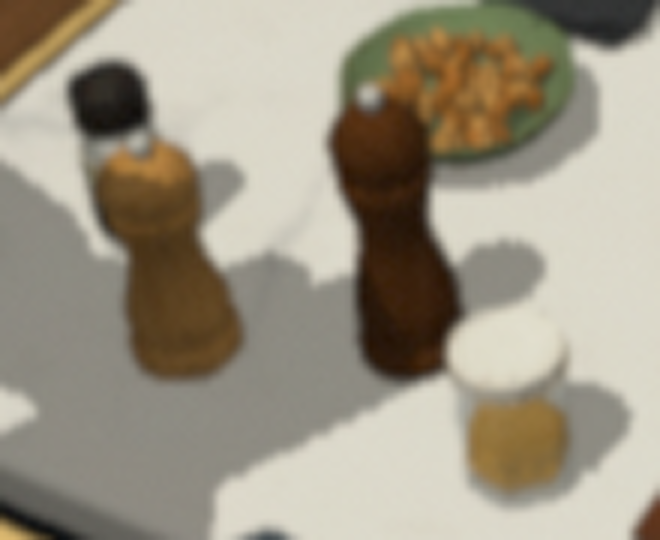

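The crops give clear top centres. In the top crop, the pepper button is at (417,132), the salt button at (222,246), the spice cap at (104,140) and the honey lid at (634,220). In the scene crop, the buttons are at (370,97) and (141,146), the lid at (506,348) and the cap at (110,90).

```bash
cat > h.py <<'E'
import numpy as np,cv2
from rig import bot, vision, job
def ray(c,u,v,z):
    K,V=c['K'],c['view']; d=np.linalg.inv(K)@[u,v,1]; d=V[:3,:3].T@[d[0],-d[1],-d[2]]
    o=-V[:3,:3].T@V[:3,3]; return (o+d*(z-o[2])/d[2])[:2]
def pads(c):
    im=c['color'];hsv=cv2.cvtColor(im,cv2.COLOR_RGB2HSV)
    m=cv2.inRange(hsv,(3,80,120),(20,255,255))
    m=cv2.morphologyEx(m,cv2.MORPH_OPEN,np.ones((3,3)))
    out=[]
    for k in cv2.findContours(m,0,2)[0]:
        if 150<cv2.contourArea(k)<900:
            (x,y),r,_=cv2.fitEllipse(k); out.append((x,y,r))
    return out
E
python3 - <<'E'
from h import *
t=vision.capture('top');s=vision.capture('scene')
f=lambda c,u,v,k,ox,oy,z:np.round(ray(c,(u+.5)/k-.5+ox,(v+.5)/k-.5+oy,z),4)
for n,a,b,z in (('pepper',(417,132),(370,97),.169),('salt',(222,246),(141,146),.139),('spice',(104,140),(110,90),.105),('honey',(634,220),(506,348),.085)):
    print(n,f(t,*a,5,95,200,z),f(s,*b,6,105,135,z))
for c in(t,s):
    for x,y,r in pads(c): print('pad',np.round((x,y,*r),1),np.round(ray(c,x,y,.017),4))
print('ball',ray(t,387,220,.04),'tumbler top',ray(t,316,177,.088))
E
```

```text
pepper [0.4588 0.2138] [0.4538 0.2063]
salt [0.4048 0.3175] [0.3994 0.3071]
spice [0.4598 0.3887] [0.4559 0.3792]
honey [0.4108 0.115 ] [0.4095 0.1088]
pad [274.9 229.   27.4  27.7] [ 0.4458 -0.032 ]
pad [304.8 226.5  27.1  27.4] [ 0.4509 -0.1168]
pad [334.6 224.   27.1  27.3] [ 0.4558 -0.2016]
pad [364.4 221.6  26.7  27.2] [ 0.4604 -0.2864]
pad [458.5 139.9  18.1  48.8] [ 0.689  -0.5707]
pad [422.6 368.4   4.5  98.2] [ 0.2423 -0.6126]
pad [264.6 295.7  10.6 186.3] [ 0.2449 -0.2181]
pad [324.5 247.7  22.8  29.2] [ 0.4592 -0.2921]
pad [295.2 237.7  22.4  28.4] [ 0.4541 -0.2071]
pad [267.1 228.1  22.   27.8] [ 0.4488 -0.1223]
pad [240.2 218.8  21.   27.1] [ 0.4442 -0.0379]
pad [190.4 208.3  15.6  16.3] [0.4116 0.1119]
pad [ 78.9 209.1  14.2  60.5] [0.2529 0.4011]
pad [181.1 149.2  17.3  24.2] [0.6267 0.2901]
pad [ 99.2 153.7   4.7 166. ] [0.4791 0.5179]
ball [ 0.46289635 -0.34259986] tumbler top [ 0.58175482 -0.14196697]
```

The manual's scale: turns go in shares of 90 degrees. Converting my numbers, 75.7 degrees / 90 = 0.8411.

>>> shift_gripper(offsets={"motion": [[-0.04,-0.03,-0.01,0,0,0.0889,1],[-0.08,-0.06,-0.02,0,0,0.1778,1],[-0.12,-0.09,-0.03,0,0,0.2667,1],[-0.16,-0.12,-0.03,0,0,0.3556,1],[-0.2,-0.16,-0.03,0,0,0.4444,1],[-0.24,-0.19,-0.03,0,0,0.5333,1],[-0.28,-0.22,-0.03,0,0,0.6222,1],[-0.32,-0.25,-0.03,0,0,0.7111,1],[-0.355,-0.28,-0.03,0,0,0.7778,1],[-0.38,-0.3,-0.03,0,0,0.8222,1],[-0.39,-0.308,-0.03,0,0,0.8411,1],[-0.39,-0.308,-0.03,0,0,0.8411,1],[-0.39,-0.308,-0.03,0,0,0.8411,1],[-0.39,-0.308,-0.03,0,0,0.8411,1]]})

```text
time_s: 1.6
position: [0.4548, 0.212, 0.2524]
tcp_rot: [[-0.002, 1.0, -0.001], [1.0, 0.002, 0.0], [0.0, -0.001, -1.0]]
force: [-0.7, -0.3, 0.1]
opening: 1.0
grasp_force: 0.0
```

```bash
python3 - <<'E'
from h import *
import numpy as np
s=bot.read_state(); print(s['position'],np.round(s['tcp_rot'],3))
t=vision.capture('top')['color'];c=vision.capture('scene')['color']
cv2.imwrite('pics/1.png',cv2.resize(np.hstack([t[150:370,60:360],c[80:300,60:360]])[:,:,::-1],(800,293)))
E
```

```text
[0.4548333  0.21200895 0.25240361] [[-0.002  1.    -0.001]
 [ 1.     0.002  0.   ]
 [ 0.    -0.001 -1.   ]]
```

View pics/1.png

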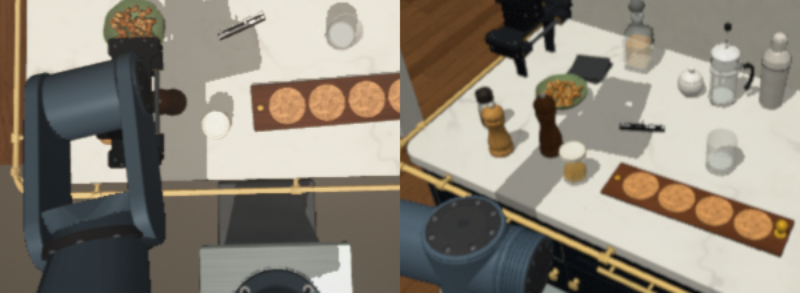

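The gripper hangs over the pepper mill: its fingers are around (520,65)/(550,40) in the right half. Its long side lies along x, so the 75 mm side faces the neighbours, which is what I need.

>>> shift_gripper(offsets={"motion": [[0,0,0.04,0,0,0,1],[0,0,0.08,0,0,0,1],[0,0,0.11,0,0,0,1],[0,0,0.125,0,0,0,1],[0,0,0.13,0,0,0,1],[0,0,0.13,0,0,0,1],[0,0,0.13,0,0,0,0],[0,0,0.13,0,0,0,0],[0,0,0.13,0,0,0,0],[0,0,0.13,0,0,0,0],[0,0,0.13,0,0,0,0],[0,0,0.13,0,0,0,0],[0,0,0.13,0,0,0,0],[0,0,0.13,0,0,0,0]]})

```text
time_s: 3.1
position: [0.4567, 0.2108, 0.1227]
tcp_rot: [[0.0, 1.0, 0.001], [1.0, -0.0, 0.0], [0.0, 0.001, -1.0]]
force: [0.4, 0.3, 1.5]
opening: 0.532
grasp_force: 30.0
```

>>> shift_gripper(offsets={"motion": [[0,0,-0.01,0,0,0,0],[0,0,-0.03,0,0,0,0],[0,0,-0.06,0,0,0,0],[0,0,-0.09,0,0,0,0],[0,0,-0.11,0,0,0,0],[0,0,-0.12,0,0,0,0],[0,0,-0.12,0,0,0,0]]})

```text
time_s: 3.8
position: [0.4566, 0.2109, 0.2438]
tcp_rot: [[0.0, 1.0, 0.003], [1.0, -0.0, 0.001], [0.001, 0.003, -1.0]]
force: [0.3, -0.5, -2.0]
opening: 0.532
grasp_force: 30.0
```

```bash
python3 - <<'E'
from h import *
t=vision.capture('top')['color'];c=vision.capture('scene')['color']
cv2.imwrite('pics/2.png',cv2.resize(np.hstack([t[170:290,60:260],c[80:200,60:260]])[:,:,::-1],(800,240)))
E
```

```text
(no output)
```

View pics/2.png

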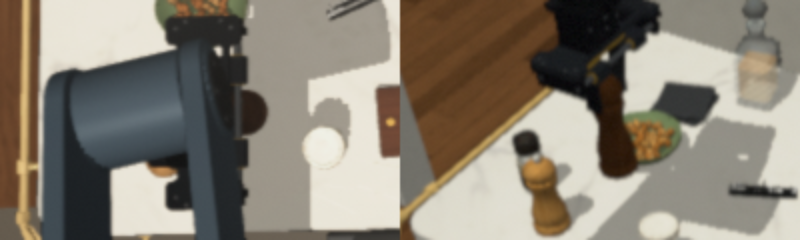

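Pepper mill is hanging straight in the gripper. Carry it to pad_4.

>>> shift_gripper(offsets={"motion": [[-0.01,0,0,0,0,0,0],[-0.03,0,0,0,0,0,0],[-0.06,0,0,0,0,0,0],[-0.1,0,0,0,0,0,0],[-0.14,0,0,0,0,0,0],[-0.18,0,0,0,0,0,0],[-0.22,0,0,0,0,0,0],[-0.26,0,0,0,0,0,0],[-0.3,0,0,0,0,0,0],[-0.34,0,0,0,0,0,0],[-0.38,0.003,0,0,0,0,0],[-0.42,0.003,0,0,0,0,0],[-0.45,0.003,0,0,0,0,0],[-0.475,0.003,0,0,0,0,0],[-0.49,0.003,0,0,0,0,0],[-0.498,0.003,0,0,0,0,0],[-0.5,0.003,0,0,0,0,0],[-0.5,0.003,0,0,0,0,0],[-0.5,0.003,0,0,0,0,0]]})

```text
time_s: 5.8
position: [0.459, -0.2879, 0.2425]
tcp_rot: [[-0.001, 1.0, -0.001], [1.0, 0.001, 0.001], [0.001, -0.001, -1.0]]
force: [1.0, 1.1, -1.5]
opening: 0.537
grasp_force: 30.0
```

>>> shift_gripper(offsets={"motion": [[0,0,0.03,0,0,0,0],[0,0,0.06,0,0,0,0],[0,0,0.075,0,0,0,0],[0,0,0.085,0,0,0,0],[0,0,0.09,0,0,0,0],[0,0,0.09,0,0,0,0],[0,0,0.09,0,0,0,0]]})

```text
time_s: 6.5
position: [0.4597, -0.2896, 0.1534]
tcp_rot: [[-0.0, 1.0, 0.001], [1.0, 0.0, -0.001], [-0.001, 0.001, -1.0]]
force: [-0.9, 0.4, -0.7]
opening: 0.534
grasp_force: 30.0
```

```bash
python3 - <<'E'
from h import *
t=vision.capture('top')['color'];c=vision.capture('scene')['color']
cv2.imwrite('pics/3.png',cv2.resize(np.hstack([t[160:280,220:420],c[160:280,190:390]])[:,:,::-1],(800,240)))
E
```

```text
(no output)
```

View pics/3.png

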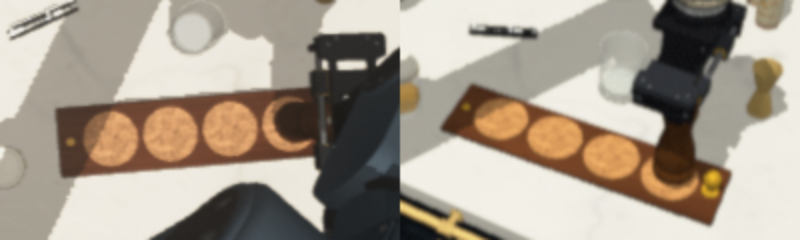

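The foot hovers about 13 mm above pad_4, over its centre (right half, about (677,175)). Lower it and release.

>>> shift_gripper(offsets={"motion": [[0,0,0.007,0,0,0,0],[0,0,0.012,0,0,0,0],[0,0,0.014,0,0,0,0],[0,0,0.014,0,0,0,0],[0,0,0.014,0,0,0,0],[0,0,0.014,0,0,0,0]]})

```text
time_s: 7.2
position: [0.4594, -0.2897, 0.1397]
tcp_rot: [[0.0, 1.0, 0.001], [1.0, -0.0, -0.001], [-0.001, 0.001, -1.0]]
force: [-1.1, 1.6, 7.5]
opening: 0.53
grasp_force: 30.0
```

>>> shift_gripper(offsets={"motion": [[0,0,0,0,0,0,0.65],[0,0,0,0,0,0,0.75],[0,0,0,0,0,0,1],[0,0,0,0,0,0,1],[0,0,0,0,0,0,1],[0,0,0,0,0,0,1],[0,0,-0.02,0,0,0,1],[0,0,-0.06,0,0,0,1],[0,0,-0.1,0,0,0,1],[0,0,-0.11,0,0,0,1],[0,0,-0.11,0,0,0,1]]})

```text
time_s: 8.3
position: [0.46, -0.29, 0.2504]
tcp_rot: [[0.0, 1.0, 0.003], [1.0, -0.0, -0.003], [-0.003, 0.003, -1.0]]
force: [-0.5, -0.5, 0.3]
opening: 1.0
grasp_force: 0.0
```

>>> shift_gripper(offsets={"motion": [[0.02,0,0,0,0,0,1],[0.06,0,0,0,0,0,1],[0.105,-0.005,0,0,0,0,1],[0.15,-0.01,0,0,0,0,1],[0.195,-0.015,0,0,0,0,1],[0.24,-0.02,0,0,0,0,1],[0.285,-0.025,0,0,0,0,1],[0.33,-0.03,0,0,0,0,1],[0.375,-0.035,0,0,0,0,1],[0.42,-0.04,0,0,0,0,1],[0.465,-0.045,0,0,0,0,1],[0.51,-0.05,0,0,0,0,1],[0.55,-0.055,0,0,0,0,1],[0.58,-0.058,0,0,0,0,1],[0.595,-0.058,0,0,0,0,1],[0.602,-0.058,0,0,0,0,1],[0.602,-0.058,0,0,0,0,1],[0.602,-0.058,0,0,0,0,1]]})

```text
time_s: 10.1
position: [0.401, 0.3116, 0.248]
tcp_rot: [[0.001, 1.0, -0.001], [1.0, -0.001, -0.001], [-0.001, -0.001, -1.0]]
force: [-0.1, -1.0, -0.9]
opening: 0.999
grasp_force: 0.0
```

```bash
python3 - <<'E'
from h import *
t=vision.capture('top');s=vision.capture('scene')
cv2.imwrite('pics/t4.png',t['color'][:,:,::-1]);cv2.imwrite('pics/s4.png',s['color'][:,:,::-1])
a=cv2.resize(t['color'][190:250,320:420],None,fx=4,fy=4,interpolation=2);b=cv2.resize(s['color'][190:270,290:390],None,fx=4,fy=4,interpolation=2)
cv2.imwrite('pics/4.png',np.hstack([np.vstack([a,np.zeros((80,400,3),np.uint8)]),b])[:,:,::-1])
E
```

```text
(no output)
```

View pics/4.png

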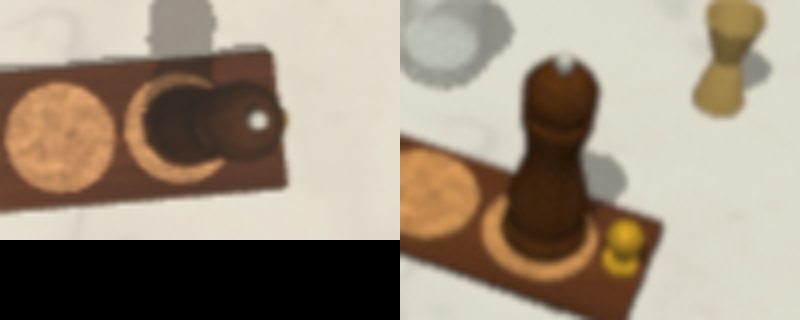

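The pepper mill stands on pad_4, looking nearly concentric. Its button is at (258,120) in the left crop and (565,64) in the right one; I'll check these against the pad in each view.

```bash
python3 - <<'E'
from h import *
t=vision.capture('top');s=vision.capture('scene')
print(ray(t,384.1,219.6,.186)-ray(t,364.4,221.6,.017), ray(s,330.9,205.6,.186)-ray(s,324.5,247.7,.017))
print(ray(t,384.1,219.6,.186),ray(s,330.9,205.6,.186))
E
```

```text
[0.00092288 0.00190762] [-0.00452708 -0.00011235]
[ 0.46133443 -0.28442789] [ 0.45465279 -0.2921289 ]
```

>>> shift_gripper(offsets={"motion": [[0,0,0.04,0,0,0,1],[0,0,0.08,0,0,0,1],[0,0,0.12,0,0,0,1],[0,0,0.145,0,0,0,1],[0,0,0.152,0,0,0,1],[0,0,0.152,0,0,0,1],[0,0,0.152,0,0,0,0],[0,0,0.152,0,0,0,0],[0,0,0.152,0,0,0,0],[0,0,0.152,0,0,0,0],[0,0,0.152,0,0,0,0],[0,0,0.152,0,0,0,0],[0,0,0.152,0,0,0,0]]})

```text
time_s: 11.6
position: [0.4018, 0.3129, 0.0969]
tcp_rot: [[0.0, 1.0, 0.001], [1.0, -0.0, 0.0], [0.0, 0.001, -1.0]]
force: [1.0, -0.4, 2.3]
opening: 0.542
grasp_force: 30.0
```

>>> shift_gripper(offsets={"motion": [[0,0,-0.01,0,0,0,0],[0,0,-0.03,0,0,0,0],[0,0,-0.06,0,0,0,0],[0,0,-0.09,0,0,0,0],[0,0,-0.11,0,0,0,0],[0,0,-0.12,0,0,0,0],[0,0,-0.12,0,0,0,0]]})

```text
time_s: 12.3
position: [0.4016, 0.313, 0.2178]
tcp_rot: [[0.0, 1.0, 0.002], [1.0, -0.0, 0.001], [0.001, 0.002, -1.0]]
force: [0.8, 0.1, -2.2]
opening: 0.542
grasp_force: 30.0
```

>>> shift_gripper(offsets={"motion": [[-0.01,0,0,0,0,0,0],[-0.03,0.01,0,0,0,0,0],[-0.06,0.02,0,0,0,0,0],[-0.1,0.03,0,0,0,0,0],[-0.14,0.04,0,0,0,0,0],[-0.18,0.055,0,0,0,0,0],[-0.22,0.055,0,0,0,0,0],[-0.26,0.055,0,0,0,0,0],[-0.3,0.055,0,0,0,0,0],[-0.34,0.055,0,0,0,0,0],[-0.38,0.055,0,0,0,0,0],[-0.42,0.055,0,0,0,0,0],[-0.455,0.055,0,0,0,0,0],[-0.485,0.055,0,0,0,0,0],[-0.505,0.055,0,0,0,0,0],[-0.514,0.055,0,0,0,0,0],[-0.517,0.055,0,0,0,0,0],[-0.517,0.055,0,0,0,0,0],[-0.517,0.055,0,0,0,0,0],[-0.517,0.055,0,0,0,0,0]]})

```text
time_s: 14.3
position: [0.4559, -0.2031, 0.2165]
tcp_rot: [[-0.001, 1.0, -0.001], [1.0, 0.001, 0.001], [0.001, -0.001, -1.0]]
force: [1.0, -1.0, -2.6]
opening: 0.538
grasp_force: 30.0
```

>>> shift_gripper(offsets={"motion": [[0,0,0.03,0,0,0,0],[0,0,0.06,0,0,0,0],[0,0,0.08,0,0,0,0],[0,0,0.09,0,0,0,0],[0,0,0.098,0,0,0,0],[0,0,0.102,0,0,0,0],[0,0,0.104,0,0,0,0],[0,0,0.104,0,0,0,0],[0,0,0.104,0,0,0,0]]})

```text
time_s: 15.2
position: [0.4567, -0.2045, 0.1138]
tcp_rot: [[0.0, 1.0, 0.002], [1.0, -0.0, -0.001], [-0.001, 0.002, -1.0]]
force: [-0.3, 1.4, 6.5]
opening: 0.538
grasp_force: 30.0
```

>>> shift_gripper(offsets={"motion": [[0,0,0,0,0,0,0.65],[0,0,0,0,0,0,0.75],[0,0,0,0,0,0,1],[0,0,0,0,0,0,1],[0,0,0,0,0,0,1],[0,0,0,0,0,0,1],[0,0,-0.02,0,0,0,1],[0,0,-0.06,0,0,0,1],[0,0,-0.1,0,0,0,1],[0,0,-0.11,0,0,0,1],[0,0,-0.11,0,0,0,1]]})

```text
time_s: 16.3
position: [0.4571, -0.2049, 0.2242]
tcp_rot: [[0.0, 1.0, 0.004], [1.0, -0.0, -0.003], [-0.003, 0.004, -1.0]]
force: [0.1, 0.0, 0.1]
opening: 1.0
grasp_force: 0.0
```

>>> shift_gripper(offsets={"motion": [[0.02,0,0,0,0,0,1],[0.06,0,0,0,0,0,1],[0.105,0,0,0,0,0,1],[0.15,0,0,0,0,0,1],[0.195,0,0,0,0,0,1],[0.24,0,0,0,0,0,1],[0.285,0,0,0,0,0,1],[0.33,0,0,0,0,0,1],[0.375,0,0,0,0,0,1],[0.42,0,0,0,0,0,1],[0.465,0,0,0,0,0,1],[0.51,0,0,0,0,0,1],[0.545,0.001,0,0,0,0,1],[0.57,0.001,0,0,0,0,1],[0.583,0.001,0,0,0,0,1],[0.588,0.001,0,0,0,0,1],[0.588,0.001,0,0,0,0,1],[0.588,0.001,0,0,0,0,1]]})

```text
time_s: 18.1
position: [0.4571, 0.3824, 0.222]
tcp_rot: [[0.001, 1.0, -0.001], [1.0, -0.001, -0.001], [-0.001, -0.001, -1.0]]
force: [0.5, 0.5, 0.4]
opening: 0.999
grasp_force: 0.0
```

```bash
python3 - <<'E'
from h import *
t=vision.capture('top');s=vision.capture('scene')
a=cv2.resize(t['color'][190:270,220:420],None,fx=4,fy=4,interpolation=2);b=cv2.resize(s['color'][180:270,200:400],None,fx=4,fy=4,interpolation=2)
cv2.imwrite('pics/5.png',np.vstack([a,b])[:,:,::-1][:600])
E
```

```text
(no output)
```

View pics/5.png

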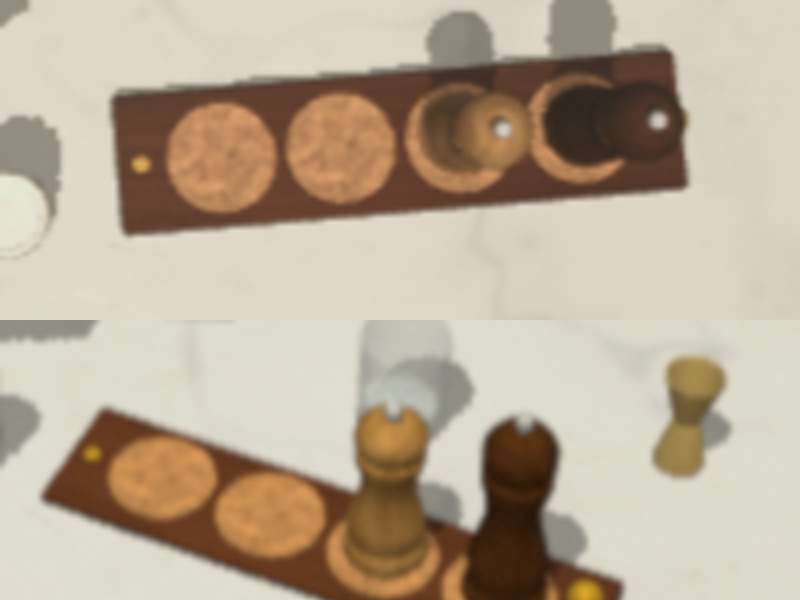

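```bash
python3 - <<'E'
from h import *
t=vision.capture('top');s=vision.capture('scene')
print(ray(t,345.1,221.6,.156)-ray(t,334.6,224,.017), ray(s,298.1,202.4,.156)-ray(s,295.2,237.7,.017))
E
```

```text
[0.00365709 0.00375199] [0.0003843  0.00140111]
```

>>> shift_gripper(offsets={"motion": [[0,0,0.04,0,0,0,1],[0,0,0.08,0,0,0,1],[0,0,0.12,0,0,0,1],[0,0,0.15,0,0,0,1],[0,0,0.163,0,0,0,1],[0,0,0.167,0,0,0,1],[0,0,0.167,0,0,0,1],[0,0,0.167,0,0,0,0],[0,0,0.167,0,0,0,0],[0,0,0.167,0,0,0,0],[0,0,0.167,0,0,0,0],[0,0,0.167,0,0,0,0],[0,0,0.167,0,0,0,0],[0,0,0.167,0,0,0,0],[0,0,0.167,0,0,0,0]]})

```text
time_s: 19.8
position: [0.4574, 0.3838, 0.0555]
tcp_rot: [[0.0, 1.0, 0.0], [1.0, -0.0, 0.0], [0.0, 0.0, -1.0]]
force: [-0.5, 0.1, -0.3]
opening: 0.464
grasp_force: 30.0
```

>>> shift_gripper(offsets={"motion": [[0,0,-0.01,0,0,0,0],[0,0,-0.03,0,0,0,0],[0,0,-0.06,0,0,0,0],[0,0,-0.09,0,0,0,0],[0,0,-0.11,0,0,0,0],[0,0,-0.12,0,0,0,0],[0,0,-0.12,0,0,0,0]]})

```text
time_s: 20.5
position: [0.458, 0.3842, 0.1773]
tcp_rot: [[0.0, 1.0, 0.003], [1.0, -0.0, 0.002], [0.002, 0.003, -1.0]]
force: [0.1, -0.2, -1.5]
opening: 0.46
grasp_force: 30.0
```

>>> shift_gripper(offsets={"motion": [[-0.01,0,0,0,0,0,0],[-0.03,0,0,0,0,0,0],[-0.06,0,0,0,0,0,0],[-0.1,0,0,0,0,0,0],[-0.14,0,0,0,0,0,0],[-0.18,0,0,0,0,0,0],[-0.22,0,0,0,0,0,0],[-0.26,0,0,0,0,0,0],[-0.3,-0.002,0,0,0,0,0],[-0.34,-0.004,0,0,0,0,0],[-0.38,-0.007,0,0,0,0,0],[-0.42,-0.007,0,0,0,0,0],[-0.455,-0.007,0,0,0,0,0],[-0.48,-0.007,0,0,0,0,0],[-0.495,-0.007,0,0,0,0,0],[-0.503,-0.007,0,0,0,0,0],[-0.505,-0.007,0,0,0,0,0],[-0.505,-0.007,0,0,0,0,0],[-0.505,-0.007,0,0,0,0,0]]})

```text
time_s: 22.4
position: [0.4498, -0.1201, 0.1754]
tcp_rot: [[-0.001, 1.0, -0.001], [1.0, 0.001, 0.001], [0.001, -0.001, -1.0]]
force: [0.4, 0.4, -1.6]
opening: 0.463
grasp_force: 30.0
```

>>> shift_gripper(offsets={"motion": [[0,0,0.03,0,0,0,0],[0,0,0.06,0,0,0,0],[0,0,0.08,0,0,0,0],[0,0,0.09,0,0,0,0],[0,0,0.098,0,0,0,0],[0,0,0.102,0,0,0,0],[0,0,0.105,0,0,0,0],[0,0,0.105,0,0,0,0],[0,0,0.105,0,0,0,0]]})

```text
time_s: 23.3
position: [0.4508, -0.1213, 0.0723]
tcp_rot: [[0.0, 1.0, 0.002], [1.0, -0.0, -0.001], [-0.001, 0.002, -1.0]]
force: [-1.2, 1.5, 7.5]
opening: 0.464
grasp_force: 30.0
```

>>> shift_gripper(offsets={"motion": [[0,0,0,0,0,0,0.6],[0,0,0,0,0,0,0.75],[0,0,0,0,0,0,1],[0,0,0,0,0,0,1],[0,0,0,0,0,0,1],[0,0,0,0,0,0,1],[0,0,-0.02,0,0,0,1],[0,0,-0.06,0,0,0,1],[0,0,-0.1,0,0,0,1],[0,0,-0.12,0,0,0,1],[0.03,0,-0.12,0,0,0,1],[0.07,-0.01,-0.12,0,0,0,1],[0.11,-0.02,-0.12,0,0,0,1],[0.15,-0.03,-0.12,0,0,0,1],[0.19,-0.035,-0.12,0,0,0,1],[0.22,-0.041,-0.12,0,0,0,1],[0.233,-0.041,-0.12,0,0,0,1],[0.233,-0.041,-0.12,0,0,0,1],[0.233,-0.041,-0.12,0,0,0,1]]})

```text
time_s: 25.2
position: [0.4092, 0.1116, 0.1905]
tcp_rot: [[-0.001, 1.0, -0.0], [1.0, 0.001, -0.0], [-0.0, -0.0, -1.0]]
force: [0.6, -0.3, -0.2]
opening: 1.001
grasp_force: 0.0
```

>>> shift_gripper(offsets={"motion": [[0,0,0.04,0,0,0,1],[0,0,0.08,0,0,0,1],[0,0,0.12,0,0,0,1],[0,0,0.142,0,0,0,1],[0,0,0.15,0,0,0,1],[0,0,0.15,0,0,0,1],[0,0,0.15,0,0,0,0],[0,0,0.15,0,0,0,0],[0,0,0.15,0,0,0,0],[0,0,0.15,0,0,0,0],[0,0,0.15,0,0,0,0],[0,0,0.15,0,0,0,0],[0,0,0.15,0,0,0,0]]})

```text
time_s: 26.5
position: [0.4099, 0.1118, 0.0411]
tcp_rot: [[0.0, 1.0, 0.002], [1.0, -0.0, 0.0], [0.0, 0.002, -1.0]]
force: [0.1, -0.3, 5.8]
opening: 0.647
grasp_force: 30.0
```

>>> shift_gripper(offsets={"motion": [[0,0,-0.01,0,0,0,0],[0,0,-0.03,0,0,0,0],[0,0,-0.06,0,0,0,0],[0,0,-0.09,0,0,0,0],[0,0,-0.11,0,0,0,0],[0,0,-0.12,0,0,0,0],[0,0,-0.12,0,0,0,0]]})

```text
time_s: 27.2
position: [0.4095, 0.1118, 0.1616]
tcp_rot: [[0.0, 1.0, 0.002], [1.0, -0.0, -0.0], [-0.0, 0.002, -1.0]]
force: [0.2, 0.4, -2.7]
opening: 0.644
grasp_force: 30.0
```

>>> shift_gripper(offsets={"motion": [[-0.01,0,0,0,0,0,0],[-0.03,0.01,0,0,0,0,0],[-0.06,0.02,0,0,0,0,0],[-0.09,0.03,0,0,0,0,0],[-0.12,0.035,0,0,0,0,0],[-0.14,0.035,0,0,0,0,0],[-0.148,0.035,0,0,0,0,0],[-0.148,0.035,0,0,0,0,0],[-0.148,0.035,0,0,0,0,0],[-0.148,0.035,0.03,0,0,0,0],[-0.148,0.035,0.06,0,0,0,0],[-0.148,0.035,0.08,0,0,0,0],[-0.148,0.035,0.09,0,0,0,0],[-0.148,0.035,0.098,0,0,0,0],[-0.148,0.035,0.102,0,0,0,0],[-0.148,0.035,0.1035,0,0,0,0],[-0.148,0.035,0.1035,0,0,0,0],[-0.148,0.035,0.1035,0,0,0,0]]})

```text
time_s: 29.0
position: [0.4444, -0.0361, 0.0581]
tcp_rot: [[0.0, 1.0, 0.001], [1.0, -0.0, -0.0], [-0.0, 0.001, -1.0]]
force: [-1.2, 1.3, 6.0]
opening: 0.644
grasp_force: 30.0
```

>>> shift_gripper(offsets={"motion": [[0,0,0,0,0,0,0.75],[0,0,0,0,0,0,0.85],[0,0,0,0,0,0,1],[0,0,0,0,0,0,1],[0,0,0,0,0,0,1],[0,0,-0.02,0,0,0,1],[0,0,-0.06,0,0,0,1],[0,0,-0.1,0,0,0,1],[0,0,-0.14,0,0,0,1],[0.03,0,-0.14,0,0,0,1],[0.07,0,-0.14,0,0,0,1],[0.11,0,-0.14,0,0,0,1],[0.15,0,-0.14,0,0,0,1],[0.19,0,-0.14,0,0,0,1],[0.23,0,-0.14,0,0,0,1],[0.27,0,-0.14,0,0,0,1],[0.3,0,-0.14,0,0,0,1],[0.3,0,-0.14,0,0,0,1],[0.3,0,-0.14,0,0,0,1]]})

```text
time_s: 30.9
position: [0.4436, 0.2639, 0.1967]
tcp_rot: [[-0.002, 1.0, -0.001], [1.0, 0.002, -0.001], [-0.001, -0.001, -1.0]]
force: [0.4, -1.0, -0.1]
opening: 1.001
grasp_force: 0.0
```

```bash
python3 - <<'E'
from h import *
t=vision.capture('top');s=vision.capture('scene')
a=cv2.resize(t['color'][190:250,220:420],None,fx=4,fy=4,interpolation=2);b=cv2.resize(s['color'][180:270,200:400],None,fx=4,fy=4,interpolation=2)
cv2.imwrite('pics/6.png',np.vstack([a,b])[:,:,::-1][:600])
E
```

```text
(no output)
```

View pics/6.png

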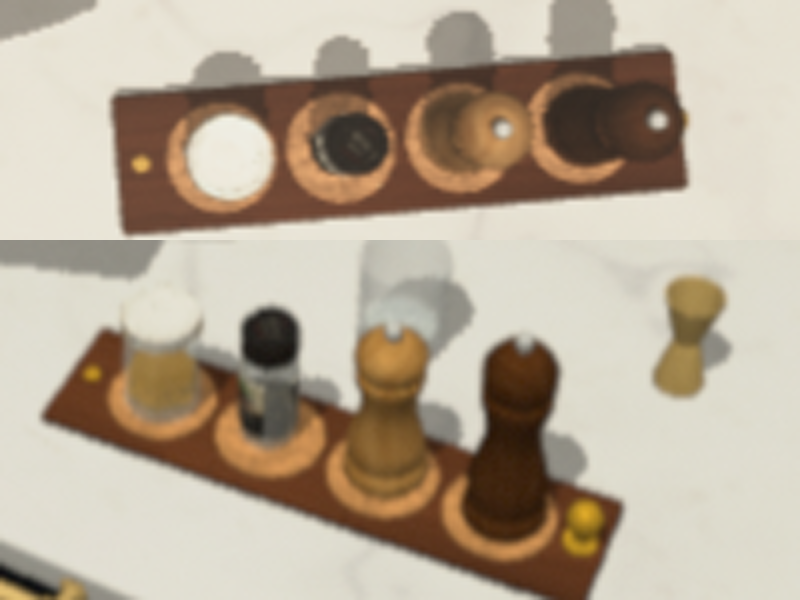

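All four stand upright in order. The honey lid is at (230,156) in the top crop and (162,315) in the scene crop; the spice cap is at (356,143) and (270,331). Check their offsets.

```bash
python3 - <<'E'
from h import *
t=vision.capture('top');s=vision.capture('scene')
print('honey',ray(t,277.1,228.6,.102)-ray(t,274.9,229,.017), ray(s,240.1,198.4,.102)-ray(s,240.2,218.8,.017))
print('spice',ray(t,308.6,225.4,.122)-ray(t,304.8,226.5,.017), ray(s,267.1,202.4,.122)-ray(s,267.1,228.1,.017))
E
```

```text
honey [ 0.00066511 -0.00045262] [-0.000898   -0.00171937]
spice [0.00181151 0.00479817] [-0.00204567  0.00157737]
```

All four are within about 5 mm of their pad centres, well inside the 12 mm limit, so I'm handing in.

```bash
python3 -c "
from rig import bot, vision, job
print(job.hand_in())"
```

```text
the job is handed in; nothing more can be done
None
```

I handed the job in: from the brass-ball end the pepper mill, salt mill, spice jar and honey jar stand upright, each measured within about 5 mm of its pad's centre, and the tumbler was not touched; no verdict was returned.

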